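Pull-gauge check on reference posts and bracket

ROBOT

A 6-joint arm with a two-finger parallel gripper is mounted at the origin on the work surface; the furniture and walls round the work are solid. World frame = base frame: x ahead of the robot, y to its left, z up, the work surface at z = 0. Lengths are in m, angles in degrees, forces in N, time in s.
With the tool pointing down it reaches from about 0.35 to 0.875 m from the base axis. Payload 4.2 kg.
Tool frame: the origin (TCP) lies on the centre line of the jaws, within the pads' length; the fingertips stand 17 mm ahead of it and the grasp point (between the pads) lies 2 mm behind it; z points along the fingers, y is the direction in which the jaws open and shut (so a half turn about z gives the same grasp; the last joint's range is limited). The gripper opens to 87 mm and grips with 3 to 60 N. Pads are 19 mm wide; open, the fingers measure 117 mm over their backs; the gripper's body (75 mm by 190 mm) begins 51 mm behind the grasp point.
Start: joints at [-48.724, 22.042, 0.453, 0, -68.411, -14.817], TCP at [0.278, -0.56, 0.24] pointing down, gripper open.
Joint ranges: [-179.83, 179.83], [-69.29, 118.12], [-61.27, 80.66], [-181.25, 117.63], [-171.15, -9.14], [-177.46, 177.46]. Speed limits (degrees/s): [159.86, 159.86, 180, 180, 180, 180].

INTERFACE

Orientations are given as a 3x3 rotation matrix whose columns are the frame's x, y, z axes.
In Python, from station import * gives the robot as it stands.
- The arm moves only by the tool play_rows, never from a script. Its argument "targets" is a list that holds one entry, the list of rows, each a list of 5 numbers: the closure, from 0 (fully open) to 1 (shut), then the shift along the world's x, y, z in m, then the turn about the world's z in rad. In form: [[[gripper, x, y, z, twist], ...]]. A call has 1 to 5 rows; each row is the pose to reach, as a shift and turn from the pose commanded when the call began; what a row does not reach only later rows make up. A row lasts 1/12 s, in which the tool goes at most 41.7 mm and 7.16 degrees, less where a joint would pass 70% of its speed; a pose out of reach is approached as far as the arm can. A call with a gripper value outside its range is refused whole. The fingers move at their own pace and stop on an object; the grip force is fixed at half the most. Time passes only in rows, so rows that repeat a pose let the fingers close. It gives the time, the measured TCP pose, the force and the opening at its end, in the units of the state.
- sense(): the state, without advancing time (a new reading comes with each control period).
- capture(name): name is "scene" or "top" or "wrist"; returns the picture (420x560x3 uint8, blue, green, red); there is no depth.
- get_calibration(name): a dict with "camera_matrix" (3x3 intrinsics, pixels), "T" (4x4, takes a point from camera to world coordinates). Camera axes: x right, y up, looking along -z (the intrinsics and any distortion apply to the point x, -y, -z); pixel columns grow to the right and rows downward; lengths in m; the calibration is good to about 2 mm. A picture is of the moment at which its call begins: read the wrist's pose just before it. get_calibration takes no time and is no camera call; for the wrist camera it gives the pose at the moment of the call.
- finish_job(): hands the job in, once; it reports no verdict.
The state is a dict: "time_s": time; "joints": joint angles; "joint_velocities": joint speeds; "effort": joint torques, N m; "tcp_pos": TCP position; "ee_rot": TCP orientation; "wrist_force": force on the tool from outside, world axes, zero at the start; "moment": the same for the moment, N m; "gripper_width": opening from 0.0 (shut) to 1.0 (fully open).
Only numpy, scipy, OpenCV 4.12 (cv2) and the standard library are available. Lean on these libraries where they do the work, as an engineer would, in place of code of your own. Each camera call takes 0.05 s, during which the arm holds its last target. There are 200 camera calls.

TASK

Check the hand pull gauge: take it by its black grip out of the stand and, holding it upright, touch the foot of its rod onto the top of the low post and then onto the top of the high post. Then slide the foot into the slot under the bracket's prongs and pull the gauge straight up against its spring until the dark length band on the rod is level with the mouth of the barrel; finish while still holding it there, and leave the other things on the bench alone.

Things in the scene. Friction and masses are not known exactly. Their poses are not given: they have to be found in the camera images.
- gauge: hand pull gauge, loose, 0.2 kg, hanging upright in the stand by its flange. Origin on its axis at the barrel's mouth (lower end), z up along the barrel. Heights above the origin, mm: steel tube 24 diameter, 0 to 40; flange 44 diameter, 40 to 46; black square grip 26 x 26, faces square to its x and y axes, 46 to 112; steel cap to 119. The sprung rod stands out below the mouth
- gauge_tip (a point): centre of the underside of the foot disc at the rod's lower end. Stem 8 mm diameter, foot disc 24 mm diameter and 6 mm thick. The foot's underside is 40 mm below the barrel's mouth with the spring at rest (41 mm when hanging, by the rod's weight), on the barrel's axis
- gauge_rod (a joint): how far the rod is drawn out of the barrel, m: 0 with the spring at rest, -0.010 pushed in to its stop, 0.055 fully out. Spring 250 N/m both ways (10 N at the mark). The length mark is a dark band on the rod, 10 mm wide, inside the barrel at rest: it is level with the barrel's mouth at 0.035 to 0.045, its middle at 0.040
- stand: fixed aluminium stand; origin at the centre of its underside, on the axis of its hole. Base 90 x 100 x 8 mm; top plate 86 x 86 x 12 mm, top at 95 mm, with a 30 mm through hole; open to front and back. In it the gauge's origin is 55 mm above the table, its grip at 101 to 167 mm, its foot's underside at 14 mm. The gauge comes out straight up, clear after 85 mm
- post_low_top (a point): centre of the top of the low reference post: fixed steel post 30 mm tall with a round flat top 28 mm in diameter, base 50 mm in diameter
- post_high_top (a point): centre of the top of the high reference post: the same shape, 60 mm tall
- post_low: the low post; origin at the centre of its underside, on the table
- post_high: the high post; origin at the centre of its underside, on the table
- bracket: fixed steel bracket; origin at the centre of its underside. Base plate 90 (x) x 70 (y) x 6 mm. Above it two flat prongs (z = 36 to 44 mm) leave a slot 14 mm wide along the bracket's x axis, from x = -20 mm to the closed rear at x = +18 mm; the mouth is on the -x side, where the prongs flare to 39 mm apart at x = -38 mm
- bracket_slot (a point): centre of the slot (bracket x = 0, y = 0) at the height of the prongs' underside, 36 mm above the table. The stem goes in the slot, the foot disc in the 30 mm space between base plate and prongs: enter along the bracket's +x with the foot's underside about 17 mm above the table; the disc bears up here when pulled
- insert: bystander: small flanged brass insert, 28 mm diameter, 26 mm tall; origin at the centre of its underside
- fuse_carton: bystander: small cardboard box 44 x 60 x 30 mm; origin at the centre of its underside
- jar: bystander: white lidded sample jar, 58 mm diameter, 86 mm tall; origin at the centre of its underside
Not all that is in view belongs to the job. Leave any orange look-alike of the bracket alone.

How it is judged (in metres and radians):
On the way, in this order (a step that is already met when the one before it is completed fails the run):
1. the held gauge's foot touches the top of the low post (contact force between the fingers and gauge above 1 N and contact force between gauge and post_low above 0.2 N and distance between gauge_tip and post_low_top below 0.014 m and angle between gauge's own z axis and vertical below 0.2 rad), for 0.1 s.
2. then the held gauge's foot touches the top of the high post (contact force between the fingers and gauge above 1 N and contact force between gauge and post_high above 0.2 N and distance between gauge_tip and post_high_top below 0.014 m and angle between gauge's own z axis and vertical below 0.2 rad), for 0.1 s.
At the end, for the whole second after the job is handed in: Fingers hold the gauge upright (0.2 rad) and still, clear of the stand; its foot, within 20 mm of the slot centre, bears up under the prongs with over 4 N; rod out 35 to 45 mm (band at the mouth), barrel mouth over 90 mm high; insert, carton and jar within 30 mm of their places (contact force between the fingers and gauge above 1 N and value of joint gauge_rod between 0.035 and 0.045 m and contact force between gauge and bracket above 4 N and horizontal distance between gauge_tip and bracket_slot below 0.02 m and z of gauge_tip in the frame of bracket_slot below 0 m and height (world z) of gauge above 0.09 m and angle between gauge's own z axis and vertical below 0.2 rad and linear speed of gauge below 0.02 m/s and contact force between gauge and stand below 0.1 N and distance of each of insert, fuse_carton, jar from where it was at the start of the episode below 0.03 m); the arm keeps its last pose, push and grip.
It fails at once if a bystander (insert, carton or jar) is moved more than 30 mm (distance of any of insert, fuse_carton, jar from where it was at the start of the episode above 0.03 m).
It also fails if it takes over 56 s, if anything falls off the work surface, if the arm or the gripper's body presses on something with over 40 N, if the wrist force passes 120 N, or if a joint passes its speed limit or range.

## Working session

There is one attempt and no reset: what is moved stays moved. The work goes in short steps, Python scripts to look and compute and a tool call to move; the robot and the scene stay as the last step left them, time stands still between calls to the robot, and variables do not carry over. Pictures are saved under pics/ and viewed, on a budget of 10 in all, crops included, one or two more only if the job needs it, and the job is handed in when it is done.

Besides the shell and the picture viewer there is one more tool, called after "Emit:" as name(argument=value, ...) on one line, values as JSON. play_rows: Moves the arm, as the interface text tells. Its arguments: {"type":"object","properties":{"targets":{"type":"array","items":{"type":"array","items":{"type":"array","items":{"type":"number"}}}}},"required":["targets"]}

```bash
mkdir -p pics
cat > h.py <<'E'
from station import *
import numpy as np, cv2
def ray(n,u,v):
    c=get_calibration(n);K=np.array(c["camera_matrix"]);T=np.array(c["T"])
    d=np.linalg.inv(K)@[u,v,1.];d=T[:3,:3]@[d[0],-d[1],-d[2]]
    return T[:3,3],d
def at(n,u,v,z):
    o,d=ray(n,u,v);return o+d*(z-o[2])/d[2]
def px(n,p):
    c=get_calibration(n);K=np.array(c["camera_matrix"]);T=np.linalg.inv(np.array(c["T"]))
    q=T@[*p,1.];q=K@[q[0],-q[1],-q[2]];return q[:2]/q[2]
E
python3 - <<'E'
from h import *
for n in("top","scene"):
    im=capture(n);cv2.imwrite(f"pics/{n}0.png",im);c=get_calibration(n);print(n,c)
s=sense();print(s["time_s"],s["ee_rot"],s["tcp_pos"])
E
```

```text
top {'camera_matrix': array([[529.42694045,   0.        , 280.78971705],
       [  0.        , 529.42694045, 210.16013381],
       [  0.        ,   0.        ,   1.        ]]), 'T': array([[ 2.01051380e-02,  9.95840107e-01, -8.88721814e-02,
         3.56747984e-01],
       [-9.99797861e-01,  2.00382109e-02, -1.64528316e-03,
        -4.28014453e-02],
       [ 1.42400555e-04,  8.88872956e-02,  9.96041680e-01,
         1.30039772e+00],
       [ 0.00000000e+00,  0.00000000e+00,  0.00000000e+00,
         1.00000000e+00]])}
scene {'camera_matrix': array([[463.71264234,   0.        , 275.55903755],
       [  0.        , 463.71264234, 204.75996152],
       [  0.        ,   0.        ,   1.        ]]), 'T': array([[ 0.57635606,  0.33009959, -0.74756133, -0.24915457],
       [-0.81716399,  0.24123285, -0.52349759, -0.52925261],
       [ 0.00753001,  0.91260121,  0.40878151,  0.46985752],
       [ 0.        ,  0.        ,  0.        ,  1.        ]])}
0.1 [[-8.95324699e-01 -4.45412987e-01 -9.77041552e-04]
 [-4.45414044e-01  8.95323085e-01  1.70368244e-03]
 [ 1.15925572e-04  1.96053700e-03 -9.99998071e-01]] [ 0.27825367 -0.55907848  0.23857395]
```

View pics/top0.png

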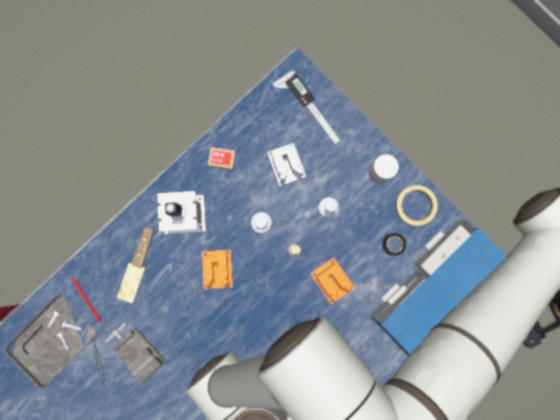

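View pics/scene0.png

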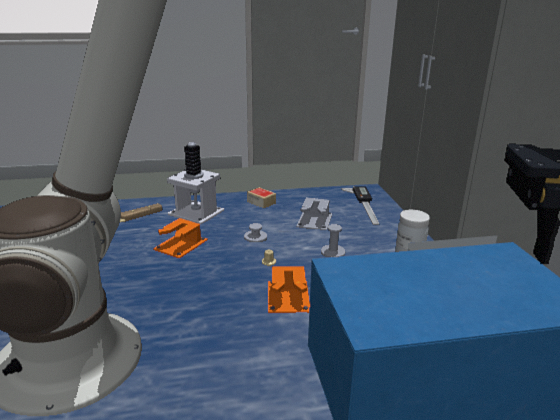

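Top view: stand with black grip at about (180,212), low post (261,222), high post (329,208), grey bracket (287,165), carton (221,158), jar (384,168), insert (295,250), and two orange decoys. The scene view confirms that the left post is the shorter one. I'll zoom in for bearings.

Run:
```python
from h import *
im=cv2.imread("pics/top0.png")
cv2.imwrite("pics/top0z.png",cv2.resize(im[140:280,150:350],None,fx=4,fy=4,interpolation=cv2.INTER_CUBIC))
g=cv2.cvtColor(im,cv2.COLOR_BGR2HSV)
m=((g[...,1]<60)&(g[...,2]>110)).astype(np.uint8); m[:, :150]=0;m[:,420:]=0;m[:130]=0;m[280:]=0
n,l,st,ce=cv2.connectedComponentsWithStats(m)
for i in range(1,n):
    if st[i,4]>60:
        c=max(cv2.findContours((l==i).astype(np.uint8),0,2)[0],key=cv2.contourArea)
        print(st[i],ce[i].round(1),cv2.minAreaRect(c))
for n,u,v,z in(("low",261,222,.03),("high",329,208,.06),("br",287,165,.006),("stand",180,212,.095),("grip",173,209,.174)):print(n,at("top",u,v,z).round(4))
```

```text
[ 150  130   62   56 1683] [169.6 148.1] ((180.49998474121094, 157.49998474121094), (60.99999237060547, 54.99999237060547), 0.0)
[ 248  130   89   81 2718] [287.8 174.9] ((285.2500305175781, 177.75), (63.639610290527344, 91.2167739868164), 45.0)
[324 130  22  17 193] [334.1 137.4] ((333.4228210449219, 136.89598083496094), (23.34811019897461, 11.960786819458008), 34.99201965332031)
[379 130  41  51 903] [405.8 144.3] ((399.0, 155.0), (50.0, 40.0), 90.0)
[346 143  16  11 102] [353.2 147.1] ((353.2115478515625, 147.0576934814453), (9.217458724975586, 16.081523895263672), 78.69007110595703)
[347 145  53  57 966] [378.3 170. ] ((368.6000671386719, 173.20001220703125), (35.77708435058594, 63.50433349609375), 63.43495178222656)
[207 146  29  24 170] [220.4 157.1] ((221.0, 157.5), (23.0, 28.0), 90.0)
[237 173  16   9  68] [243.2 177.2] ((244.33018493652344, 177.09432983398438), (15.796463012695312, 7.1427483558654785), 15.945395469665527)
[395 181  25  42 251] [406.8 198.9] ((407.0, 201.5), (41.0, 24.0), 90.0)
[ 250  184   96   73 1652] [298.4 219.4] ((303.903564453125, 224.89654541015625), 
[... 268 characters left out ...]
0), 90.0)
[200 248  34  32 103] [216.  259.7] ((216.3137969970703, 264.33447265625), (31.240116119384766, 31.827335357666016), 86.633544921875)
[396 251  24  29 263] [410.2 266.2] ((411.9349670410156, 266.0490417480469), (17.25337791442871, 32.807167053222656), 34.508522033691406)
[309 254  65  26 205] [347.1 264.3] ((341.13763427734375, 267.546630859375), (23.938026428222656, 64.9862060546875), 86.90594482421875)
[155 264  17  16  67] [163.7 270.9] ((162.89865112304688, 271.35809326171875), (5.579885959625244, 21.73830795288086), 54.462318420410156)
low [0.4406 0.0063 0.03  ]
high [ 0.4748 -0.1541  0.06  ]
br [ 0.5847 -0.0538  0.006 ]
stand [0.4554 0.1894 0.095 ]
grip [0.4551 0.1893 0.174 ]
```

View pics/top0z.png

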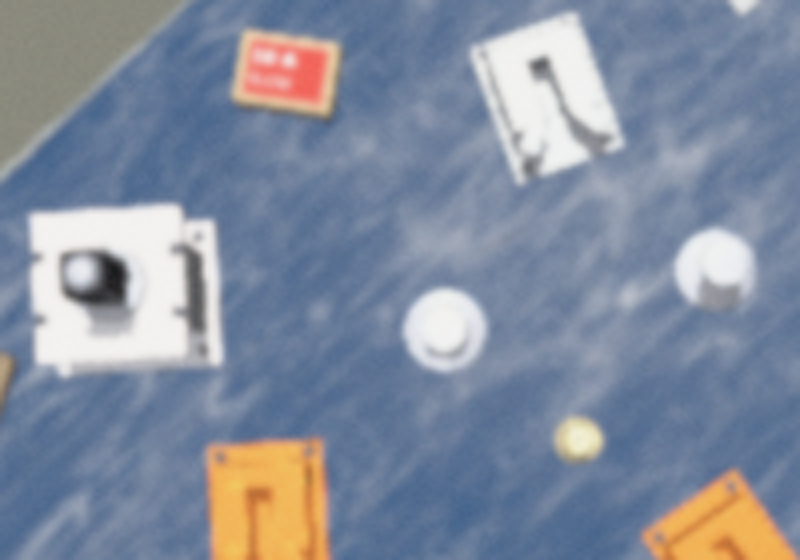

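Run:
```python
from h import *
f=lambda u,v,z:at("top",150+(u-1.5)/4,140+(v-1.5)/4,z)
print("cap",f(80,273,.174),"low",f(446,326,.03),"lowbase",f(445,330,.004),"high",f(722,265,.06),"hbase",f(715,270,.003))
C=np.array([f(*p,.006) for p in((472,47),(577,13),(623,147),(520,185))])
print(C.round(4),"br",C.mean(0),"x dir",np.degrees(np.arctan2(*(C[0]+C[1]-C[2]-C[3])[1::-1])),np.linalg.norm(np.roll(C,1,0)-C,axis=1))
print("slot rear",f(540,62,.044), "slot mouth", )
P=np.array([f(*p,.095) for p in((30,212),(180,205),(185,362),(35,366))])
print(P.round(4),P.mean(0),np.linalg.norm(np.roll(P,1,0)-P,axis=1),np.degrees(np.arctan2(*(P[0]+P[1]-P[2]-P[3])[1::-1])))
print("jar",at("top",385,163,.086),"insert",f(578,438,.026),"carton",f(287,73,.03))
```

```text
cap [0.45737379 0.19664566 0.174     ] low [0.44268228 0.00604201 0.03      ] lowbase [0.44197067 0.00759733 0.004     ] high [ 0.47988429 -0.15665815  0.06      ] hbase [ 0.48236475 -0.15761977  0.003     ]
[[ 0.6179 -0.0051  0.006 ]
 [ 0.6406 -0.0698  0.006 ]
 [ 0.5572 -0.0997  0.006 ]
 [ 0.5323 -0.0366  0.006 ]] br [ 0.5869747  -0.05277734  0.006     ] x dir 19.961036977826982 [0.09121749 0.06855196 0.08859151 0.0678192 ]
slot rear [ 0.60188757 -0.04727606  0.044     ] slot mouth
[[0.4989 0.2435 0.095 ]
 [0.5047 0.1576 0.095 ]
 [0.4148 0.1517 0.095 ]
 [0.4108 0.237  0.095 ]] [0.45729452 0.19744118 0.095     ] [0.08842561 0.08600503 0.09016009 0.08541052] 3.9863940645115528
jar [ 0.57986179 -0.28045371  0.086     ] insert [ 0.3771959  -0.07459535  0.026     ] carton [0.59475219 0.10623969 0.03      ]
```

Measured: gauge axis (0.457,0.197), low post (0.442,0.006), high post (0.480,-0.157), bracket (0.587,-0.053) with its +x at 20°. The sizes agree with those given. I'll lift clear of the blue case and cross to the gauge.

Emit:
play_rows(targets=[[[0,0,0,0.04,0],[0,0,0,0.08,0],[0,0,0,0.12,0],[0,0,0,0.16,0],[0,0,0,0.16,0]]])

```text
time_s: 0.52
tcp_pos: [0.2788, -0.5618, 0.4093]
ee_rot: [[-0.895, -0.445, 0.008], [-0.446, 0.895, -0.015], [-0.0, -0.017, -1.0]]
wrist_force: [-0.0, -0.2, 2.0]
gripper_width: 1.003
```

Emit:
play_rows(targets=[[[0,0.009,0.038,0,0],[0,0.018,0.076,0,0],[0,0.027,0.114,0,0],[0,0.036,0.152,0,0],[0,0.045,0.19,0,0]]])

```text
time_s: 0.93
tcp_pos: [0.3233, -0.3677, 0.3987]
ee_rot: [[-0.896, -0.445, -0.001], [-0.445, 0.896, 0.001], [0.0, 0.001, -1.0]]
wrist_force: [0.4, 1.5, -0.2]
gripper_width: 1.002
```

Emit:
play_rows(targets=[[[0,0.009,0.038,0,-0.03],[0,0.018,0.076,0,-0.06],[0,0.027,0.114,0,-0.09],[0,0.036,0.152,0,-0.12],[0,0.045,0.19,0,-0.15]]])

```text
time_s: 1.35
tcp_pos: [0.3681, -0.1777, 0.3992]
ee_rot: [[-0.952, -0.305, 0.0], [-0.305, 0.952, 0.0], [-0.0, 0.0, -1.0]]
wrist_force: [0.9, 0.9, 0.5]
gripper_width: 0.996
```

Emit:
play_rows(targets=[[[0,0.009,0.038,0,-0.03],[0,0.018,0.076,0,-0.06],[0,0.027,0.114,0,-0.09],[0,0.036,0.152,0,-0.12],[0,0.045,0.19,0,-0.15]]])

```text
time_s: 1.77
tcp_pos: [0.413, 0.0124, 0.3993]
ee_rot: [[-0.987, -0.16, 0.0], [-0.16, 0.987, 0.0], [-0.0, 0.0, -1.0]]
wrist_force: [0.3, -0.6, -0.2]
gripper_width: 1.0
```

Emit:
play_rows(targets=[[[0,0.009,0.038,-0.01,-0.03],[0,0.018,0.076,-0.02,-0.06],[0,0.027,0.114,-0.03,-0.08],[0,0.036,0.152,-0.04,-0.093],[0,0.044,0.186,-0.05,-0.093]]])

```text
time_s: 2.18
tcp_pos: [0.4573, 0.1987, 0.3485]
ee_rot: [[-0.998, -0.069, -0.0], [-0.069, 0.998, -0.0], [0.0, 0.0, -1.0]]
wrist_force: [-0.0, 0.6, -0.6]
gripper_width: 0.999
```

Run:
```python
from h import *
s=sense();print(s["time_s"],s["tcp_pos"],s["ee_rot"])
cv2.imwrite("pics/w1.png",capture("wrist"))
print(get_calibration("wrist"))
for z in (.174,.101):print(px("wrist",(.457,.197,z)))
```

```text
2.1833 [0.45726476 0.19873524 0.34849227] [[-9.97598662e-01 -6.92580842e-02 -4.77701845e-04]
 [-6.92580801e-02  9.97598776e-01 -2.50461644e-05]
 [ 4.78289425e-04  8.09869255e-06 -9.99999886e-01]]
{'camera_matrix': array([[322.64268658,   0.        , 278.32480756],
       [  0.        , 322.64268658, 213.88480787],
       [  0.        ,   0.        ,   1.        ]]), 'T': array([[-7.09609671e-02, -9.64406841e-01, -2.54723352e-01,
         3.86691219e-01],
       [ 9.97478926e-01, -6.87557745e-02, -1.75623081e-02,
         1.96935518e-01],
       [-5.76491253e-04, -2.55327414e-01,  9.66854477e-01,
         4.90693806e-01],
       [ 0.00000000e+00,  0.00000000e+00,  0.00000000e+00,
         1.00000000e+00]])}
[273.60394803 200.89386904]
[274.48256209 187.98036601]
```

View pics/w1.png

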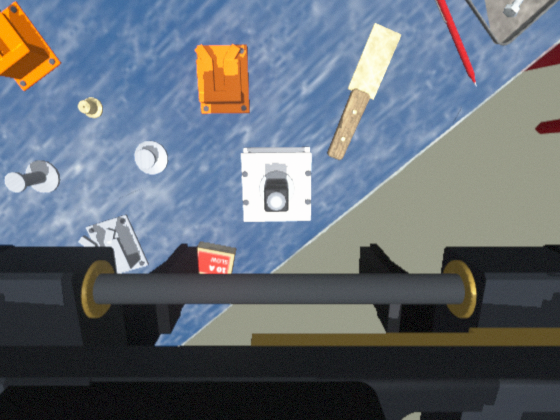

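The wrist view shows the cap at about (277,201), with the stand and grip square to the jaws. The posts' tops are at (148,157) for the low one and (15,182) for the high one. I'll refine these numbers.

Run:
```python
from h import *
im=cv2.imread("pics/w1.png");g=cv2.cvtColor(im,cv2.COLOR_BGR2GRAY)
m=(g<75).astype(np.uint8);m[:165]=0;m[215:]=0;m[:,:255]=0;m[:,300:]=0
c=max(cv2.findContours(m,0,2)[0],key=cv2.contourArea);print(cv2.boundingRect(c),cv2.minAreaRect(c))
# cap: bright blob inside the grip's filled outline
f=cv2.drawContours(np.zeros_like(m),[cv2.convexHull(c)],-1,1,-1)
b=((g>90)&(f>0)).astype(np.uint8)
n,l,st,ce=cv2.connectedComponentsWithStats(b)
for i in range(1,n):
    if st[i,4]>20:print("cap",st[i],ce[i],at("wrist",*ce[i],.174))
w=(g>165).astype(np.uint8);w[:145]=0;w[225:]=0;w[:,:238]=0;w[:,316:]=0
c=max(cv2.findContours(w,0,2)[0],key=cv2.contourArea);r=cv2.minAreaRect(c);print("plate",r,at("wrist",*r[0],.095))
for k,u,v,z in(("low",148,157,.03),("high",15,182,.06),("slotbr",118,243,.006)):print(k,at("wrist",u,v,z))
```

```text
(265, 180, 21, 10) ((274.8154602050781, 184.30923461914062), (8.389519691467285, 20.074922561645508), 87.1375961303711)
plate ((277.5, 183.0), (76.0, 75.0), 90.0) [0.45159106 0.2003008  0.095     ]
low [0.43831146 0.01592974 0.03      ]
high [ 0.481086   -0.15197661  0.06      ]
slotbr [ 0.58036406 -0.04547719  0.006     ]
```

Emit:
play_rows(targets=[[[0,0,0,-0.035,0],[0,0,0,-0.07,0],[0,0,0,-0.1,0],[0,0,0,-0.12,0],[0,0,0,-0.12,0]]])

```text
time_s: 2.65
tcp_pos: [0.4546, 0.1947, 0.2244]
ee_rot: [[-0.998, -0.068, -0.009], [-0.068, 0.998, -0.006], [0.01, -0.005, -1.0]]
wrist_force: [0.3, -0.8, 0.3]
gripper_width: 1.006
```

Run:
```python
from h import *
s=sense();print(s["time_s"],s["tcp_pos"])
im=capture("wrist");cv2.imwrite("pics/w2.png",im)
for p in ((.457,.197,.174),(.457,.199,.174)):print(px("wrist",p))
```

```text
2.65 [0.45464014 0.19469339 0.22437461]
[282.27717235 243.40252772]
[285.32742995 243.60174542]
```

View pics/w2.png

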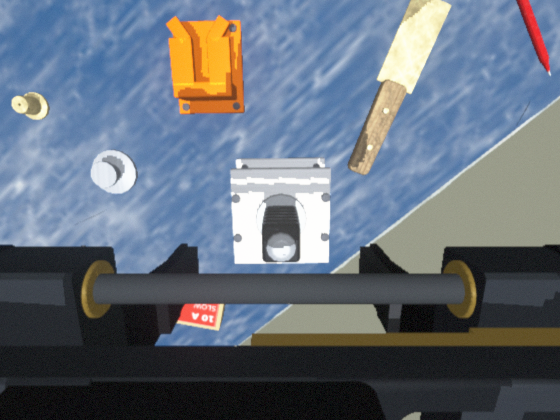

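The cap is at (281,247), which puts the axis at about (0.458,0.197), and it sits centred between the fingers. I'll descend and grip.

Emit:
play_rows(targets=[[[0,0.001,0.001,-0.03,0],[0,0.001,0.001,-0.06,0],[0,0.001,0.001,-0.08,0],[0,0.001,0.001,-0.094,0],[0,0.001,0.001,-0.094,0]]])

```text
time_s: 3.12
tcp_pos: [0.458, 0.197, 0.1344]
ee_rot: [[-0.998, -0.068, -0.003], [-0.068, 0.998, -0.002], [0.003, -0.002, -1.0]]
wrist_force: [-0.2, 0.3, 0.2]
gripper_width: 1.002
```

Emit:
play_rows(targets=[[[0,0,0,0,0],[0.6,0,0,0,0],[1,0,0,0,0],[1,0,0,0,0],[1,0,0,0,0]]])

```text
time_s: 3.53
tcp_pos: [0.4589, 0.1978, 0.1366]
ee_rot: [[-0.998, -0.069, 0.002], [-0.069, 0.998, 0.001], [-0.002, 0.001, -1.0]]
wrist_force: [-0.3, -0.4, -0.1]
gripper_width: 0.78
```

Emit:
play_rows(targets=[[[1,0,0,0,0],[1,0,0,0,0],[1,0,0,0,0],[1,0,0,0,0],[1,0,0,0,0]]])

```text
time_s: 3.95
tcp_pos: [0.4585, 0.1975, 0.1355]
ee_rot: [[-0.998, -0.069, -0.0], [-0.069, 0.998, -0.0], [0.0, -0.0, -1.0]]
wrist_force: [-0.3, 0.1, 0.5]
gripper_width: 0.403
```

Emit:
play_rows(targets=[[[1,0,0,0,0],[1,0,0,0,0],[1,0,0,0,0],[1,0,0,0,0],[1,0,0,0,0]]])

```text
time_s: 4.37
tcp_pos: [0.4584, 0.1973, 0.1355]
ee_rot: [[-0.998, -0.069, -0.0], [-0.069, 0.998, -0.0], [0.0, -0.0, -1.0]]
wrist_force: [0.4, -0.8, -0.5]
gripper_width: 0.296
```

Emit:
play_rows(targets=[[[1,0,0,0,0],[1,0,0,0,0],[1,0,0,0,0],[1,0,0,0,0],[1,0,0,0,0]]])

```text
time_s: 4.78
tcp_pos: [0.4584, 0.1974, 0.1354]
ee_rot: [[-0.998, -0.069, -0.0], [-0.069, 0.998, -0.0], [0.0, -0.0, -1.0]]
wrist_force: [0.1, -1.0, -1.3]
gripper_width: 0.301
```

Gripped: 0.30 × 87 = 26 mm. I'll lift straight up.

Emit:
play_rows(targets=[[[1,0,0,0.02,0],[1,0,0,0.045,0],[1,0,0,0.07,0],[1,0,0,0.095,0],[1,0,0,0.115,0]]])

```text
time_s: 5.2
tcp_pos: [0.4588, 0.1979, 0.2524]
ee_rot: [[-0.998, -0.069, 0.002], [-0.069, 0.998, 0.002], [-0.002, 0.001, -1.0]]
wrist_force: [-0.3, 0.3, -2.2]
gripper_width: 0.296
```

Emit:
play_rows(targets=[[[1,0,-0.03,0,0],[1,-0.004,-0.065,0,0],[1,-0.008,-0.1,0,0],[1,-0.011,-0.12,0,0],[1,-0.012,-0.13,0,0]]])

```text
time_s: 5.62
tcp_pos: [0.4456, 0.0655, 0.2504]
ee_rot: [[-0.998, -0.067, -0.0], [-0.067, 0.998, 0.0], [0.0, 0.0, -1.0]]
wrist_force: [0.1, -0.4, -2.5]
gripper_width: 0.298
```

Emit:
play_rows(targets=[[[1,0,0,0,0],[1,0,0,0,0],[1,0,0,0,0],[1,0,0,0,0]]])

```text
time_s: 5.95
tcp_pos: [0.4469, 0.0684, 0.2504]
ee_rot: [[-0.998, -0.07, 0.0], [-0.07, 0.998, 0.0], [-0.0, 0.0, -1.0]]
wrist_force: [0.3, -0.2, -2.2]
gripper_width: 0.296
```

Run:
```python
from h import *
s=sense();print(s["time_s"],s["tcp_pos"])
for n in("wrist","scene","top"):cv2.imwrite(f"pics/{n}3.png",capture(n))
w=cv2.imread("pics/wrist3.png");t=cv2.imread("pics/scene3.png")[100:310,150:430]
cv2.imwrite("pics/c3.png",np.vstack([cv2.resize(t,None,fx=2,fy=2),w[:180]])[:600])
p=s["tcp_pos"]
for q in((p[0],p[1],p[2]-.121),(p[0],p[1],p[2]-.08),(.442,.006,.03),(.48,-.157,.06),(.587,-.053,.036)):print(q,px("scene",q),px("wrist",q))
```

```text
5.95 [0.44685245 0.06844646 0.25042738]
(np.float64(0.4468524488555727), np.float64(0.06844645756668047), np.float64(0.12942737521699732)) [232.71802567 174.59208566] [279.70207623 215.11197198]
(np.float64(0.4468524488555727), np.float64(0.06844645756668047), np.float64(0.1704273752169973)) [232.11646341 155.90631366] [279.91968992 229.79462619]
(0.442, 0.006, 0.03) [255.45202808 225.71872681] [225.30758999 184.64106942]
(0.48, -0.157, 0.06) [333.28658181 227.0095521 ] [ 68.63848199 213.89903661]
(0.587, -0.053, 0.036) [315.01025495 206.9806975 ] [173.88236704 297.55912577]
```

View pics/c3.png

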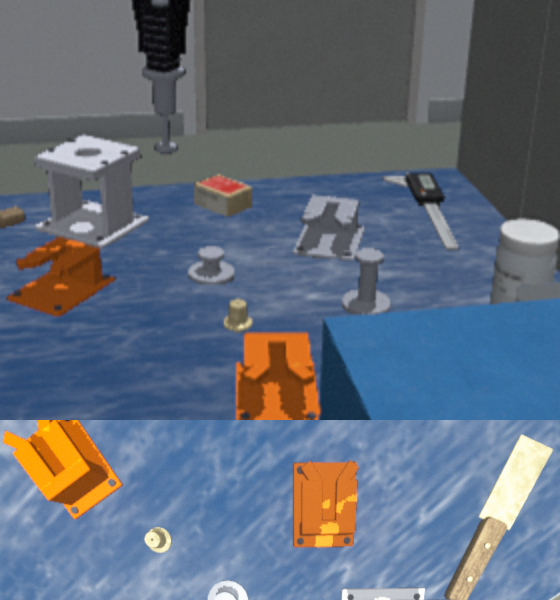

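Scene view: the foot's underside is at (233,175.5), predicted (232.7,174.6). Low top is at (255,225.5), predicted (255.4,225.7). High top is at (334.5,227), predicted (333.3,227). The estimates hold, so I'll go to the low post.

Emit:
play_rows(targets=[[[1,-0.002,-0.025,0,0],[1,-0.005,-0.05,-0.01,0],[1,-0.005,-0.062,-0.03,0],[1,-0.005,-0.062,-0.06,0],[1,-0.005,-0.062,-0.08,0]]])

```text
time_s: 6.52
tcp_pos: [0.4407, 0.005, 0.1689]
ee_rot: [[-0.998, -0.067, -0.001], [-0.067, 0.998, 0.0], [0.001, 0.0, -1.0]]
wrist_force: [-0.7, 0.4, -2.3]
gripper_width: 0.299
```

Emit:
play_rows(targets=[[[1,0,0,-0.01,0],[1,0,0,-0.018,0],[1,0,0,-0.024,0],[1,0,0,-0.024,0],[1,0,0,-0.024,0]]])

```text
time_s: 6.93
tcp_pos: [0.4417, 0.0057, 0.1469]
ee_rot: [[-0.998, -0.069, 0.0], [-0.069, 0.998, -0.0], [-0.0, -0.0, -1.0]]
wrist_force: [-0.9, 0.5, -0.4]
gripper_width: 0.295
```

Run:
```python
from h import *
s=sense();print(s["time_s"],s["tcp_pos"],s["wrist_force"])
im=capture("scene");cv2.imwrite("pics/s4.png",im);t=capture("top")
a=cv2.resize(im[160:280,200:360],None,fx=5,fy=5,interpolation=cv2.INTER_CUBIC)
cv2.imwrite("pics/s4z.png",a)
```

```text
6.9333 [0.44172921 0.00570266 0.14693792] [-0.8528345   0.52132372 -0.43249002]
```

View pics/s4z.png

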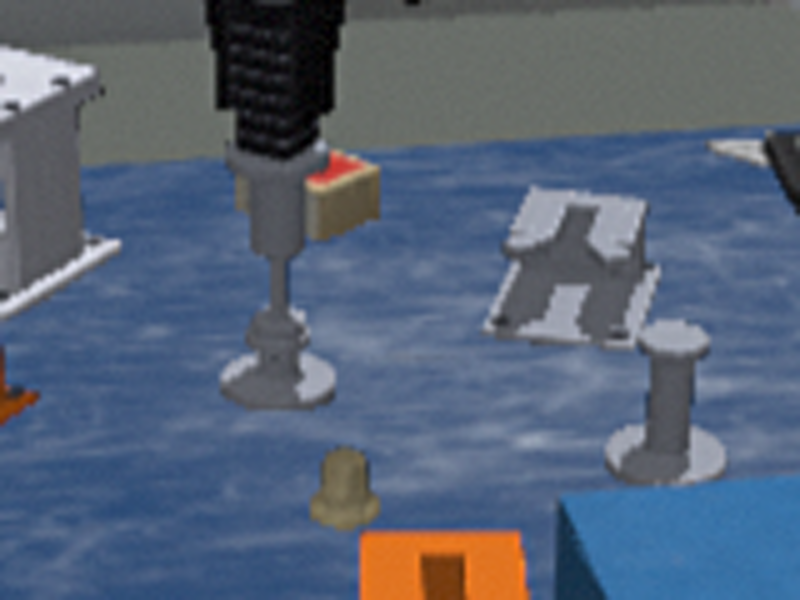

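The foot sits centred on the low post's top, and the force change is about +1.9 N. I'll hold a moment, then go to the high post.

Emit:
play_rows(targets=[[[1,0,0,-0.002,0],[1,0,0,-0.002,0],[1,0,0,-0.002,0],[1,0,0,0.02,0],[1,0,0,0.058,0]]])

```text
time_s: 7.45
tcp_pos: [0.4387, 0.0049, 0.2017]
ee_rot: [[-0.998, -0.068, -0.01], [-0.068, 0.998, -0.002], [0.01, -0.002, -1.0]]
wrist_force: [1.2, 0.7, -1.0]
gripper_width: 0.301
```

Emit:
play_rows(targets=[[[1,0.007,-0.03,0,0],[1,0.017,-0.07,0,0],[1,0.026,-0.11,0,0],[1,0.034,-0.145,0,0],[1,0.039,-0.164,0,0]]])

```text
time_s: 7.87
tcp_pos: [0.481, -0.1614, 0.2045]
ee_rot: [[-0.998, -0.066, 0.001], [-0.066, 0.998, -0.0], [-0.001, -0.0, -1.0]]
wrist_force: [1.1, 0.5, -1.2]
gripper_width: 0.3
```

Emit:
play_rows(targets=[[[1,0,0,0,0],[1,0,0,-0.012,0],[1,0,0,-0.022,0],[1,0,0,-0.03,0],[1,0,0,-0.03,0]]])

```text
time_s: 8.28
tcp_pos: [0.4799, -0.1581, 0.1731]
ee_rot: [[-0.998, -0.069, -0.002], [-0.069, 0.998, -0.0], [0.002, 0.0, -1.0]]
wrist_force: [-0.5, 0.2, 0.6]
gripper_width: 0.294
```

Emit:
play_rows(targets=[[[1,0,0,0,0],[1,0,0,0,0],[1,0,0,-0.001,0]]])

```text
time_s: 8.53
tcp_pos: [0.4804, -0.1582, 0.1741]
ee_rot: [[-0.998, -0.069, 0.0], [-0.069, 0.998, -0.0], [-0.0, -0.0, -1.0]]
wrist_force: [-1.3, 0.0, 1.5]
gripper_width: 0.296
```

Run:
```python
from h import *
s=sense();print(s["time_s"],s["tcp_pos"],s["wrist_force"])
im=capture("scene");cv2.imwrite("pics/s5.png",im);
a=cv2.resize(im[160:280,260:420],None,fx=5,fy=5,interpolation=cv2.INTER_CUBIC)
cv2.imwrite("pics/s5z.png",a)
```

```text
8.5333 [ 0.4803596  -0.15819102  0.17408732] [-1.32452229  0.0053452   1.54140937]
```

View pics/s5z.png

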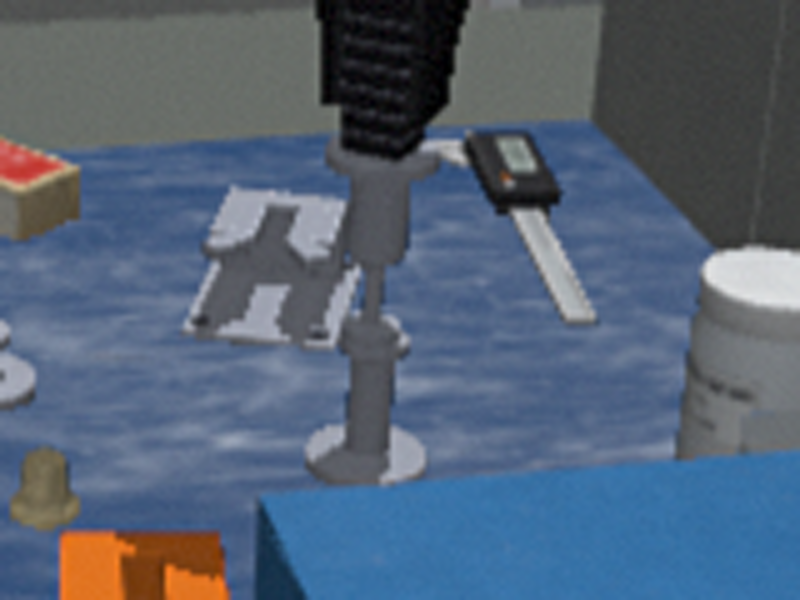

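Good contact on the high post (about 3 N). Next I'll check the bracket's slot prediction against this view.

Run:
```python
from h import *
a=np.radians(20);R=np.array([[np.cos(a),-np.sin(a)],[np.sin(a),np.cos(a)]])
B=np.array([.587,-.053])
for b in((18,7,44),(18,-7,44),(-20,7,44),(-20,-7,44),(-38,19.5,44),(-38,-19.5,44),(-45,35,6),(-45,-35,6)):
    b=np.array(b)/1000;p=[*(B+R@b[:2]),b[2]];q=px("scene",p)
    print((b*1000).round(),((q-[200,160])*5).round(0), "top zoom",((px("top",p)-[150,140])*4+1.5).round(0))
```

```text
[18.  7. 44.] [568. 202.] top zoom [528.  62.]
[18. -7. 44.] [598. 205.] top zoom [550.  55.]
[-20.   7.  44.] [552. 235.] top zoom [549. 122.]
[-20.  -7.  44.] [583. 238.] top zoom [571. 114.]
[-38.  20.  44.] [516. 248.] top zoom [539. 156.]
[-38. -20.  44.] [604. 258.] top zoom [600. 136.]
[-45.  35.   6.] [476. 327.] top zoom [518. 184.]
[-45. -35.   6.] [632. 347.] top zoom [626. 148.]
```

Predicted slot corners are within about 1 px of those seen. A small 1 mm shift gives a slot centre of (0.5875,-0.054). I'll go to the approach point 75 mm in front of the slot.

Emit:
play_rows(targets=[[[1,0,0,0.02,0],[1,0,0,0.05,0],[1,0.012,0.026,0.05,0],[1,0.025,0.052,0.05,0],[1,0.037,0.078,0.05,0]]])

```text
time_s: 9.0
tcp_pos: [0.5183, -0.0795, 0.2245]
ee_rot: [[-0.998, -0.068, 0.003], [-0.068, 0.998, 0.001], [-0.003, 0.001, -1.0]]
wrist_force: [0.5, -0.3, -1.0]
gripper_width: 0.301
```

Emit:
play_rows(targets=[[[1,0,0,-0.01,0],[1,0,0,-0.035,0],[1,0,0,-0.06,0],[1,0,0,-0.078,0],[1,0,0,-0.085,0]]])

```text
time_s: 9.42
tcp_pos: [0.5157, -0.0803, 0.1357]
ee_rot: [[-0.998, -0.068, -0.005], [-0.068, 0.998, 0.0], [0.005, 0.001, -1.0]]
wrist_force: [-0.2, -0.0, -1.4]
gripper_width: 0.297
```

Emit:
play_rows(targets=[[[1,0,0,0,0],[1,0,0,0,0],[1,0,0,0,0]]])

```text
time_s: 9.67
tcp_pos: [0.5186, -0.0805, 0.14]
ee_rot: [[-0.998, -0.069, 0.003], [-0.069, 0.998, 0.0], [-0.003, -0.0, -1.0]]
wrist_force: [-0.2, 0.2, -0.6]
gripper_width: 0.298
```

Run:
```python
from h import *
s=sense();print(s["time_s"],s["tcp_pos"],s["wrist_force"])
im=capture("scene");cv2.imwrite("pics/s6.png",im)
cv2.imwrite("pics/s6z.png",cv2.resize(im[160:260,250:370],None,fx=6,fy=6,interpolation=cv2.INTER_CUBIC))
p=s["tcp_pos"];print((px("scene",(p[0],p[1],p[2]-.121))-[250,160])*6)
```

```text
9.6667 [ 0.51864634 -0.08050447  0.13995428] [-0.16222977  0.23475352 -0.59892815]
[356.25219215 408.03885077]
```

View pics/s6z.png

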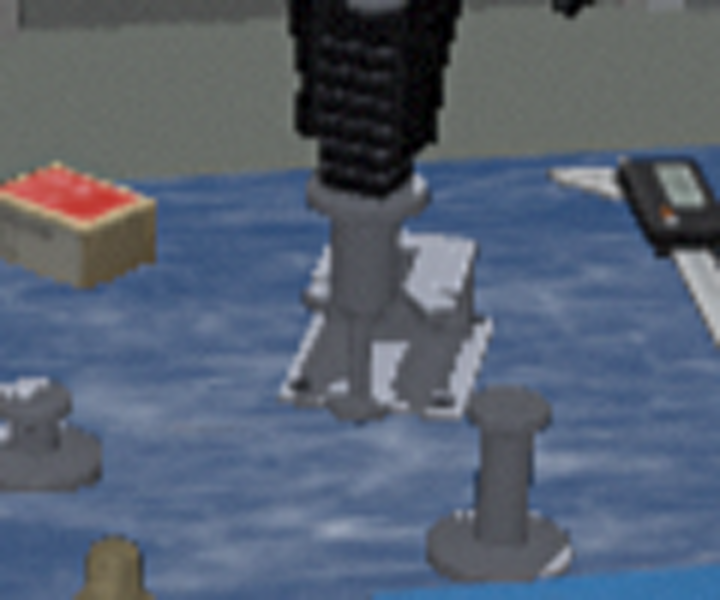

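The foot is at (358,410) and was predicted at (356,408), so there's no slip. I'll slide in gently along +x of the bracket.

Emit:
play_rows(targets=[[[1,0.006,0.002,0,0],[1,0.014,0.005,0,0],[1,0.022,0.008,0,0],[1,0.03,0.011,0,0],[1,0.037,0.014,0,0]]])

```text
time_s: 10.13
tcp_pos: [0.5559, -0.066, 0.1387]
ee_rot: [[-0.998, -0.069, 0.001], [-0.069, 0.998, -0.0], [-0.001, -0.0, -1.0]]
wrist_force: [0.5, -0.3, -2.6]
gripper_width: 0.3
```

Emit:
play_rows(targets=[[[1,0.008,0.003,0,0],[1,0.016,0.006,0,0],[1,0.024,0.009,0,0],[1,0.03,0.011,0,0],[1,0.034,0.013,0,0]]])

```text
time_s: 10.55
tcp_pos: [0.5894, -0.0532, 0.1383]
ee_rot: [[-0.998, -0.069, 0.0], [-0.069, 0.998, -0.0], [-0.0, -0.0, -1.0]]
wrist_force: [0.1, -0.2, -1.2]
gripper_width: 0.301
```

Emit:
play_rows(targets=[[[1,0,0,0,0],[1,0,0,0,0],[1,0,0,0,0]]])

```text
time_s: 10.8
tcp_pos: [0.5881, -0.0536, 0.1385]
ee_rot: [[-0.998, -0.069, -0.001], [-0.069, 0.998, 0.0], [0.001, 0.0, -1.0]]
wrist_force: [-0.5, 0.9, -2.0]
gripper_width: 0.296
```

Run:
```python
from h import *
s=sense();print(s["time_s"],s["tcp_pos"],s["wrist_force"])
im=capture("scene");cv2.imwrite("pics/s7.png",im)
cv2.imwrite("pics/s7z.png",cv2.resize(im[160:260,250:370],None,fx=6,fy=6,interpolation=cv2.INTER_CUBIC))
```

```text
10.8 [ 0.58806575 -0.05360021  0.13845727] [-0.54588823  0.94653061 -1.98510723]
```

View pics/s7z.png

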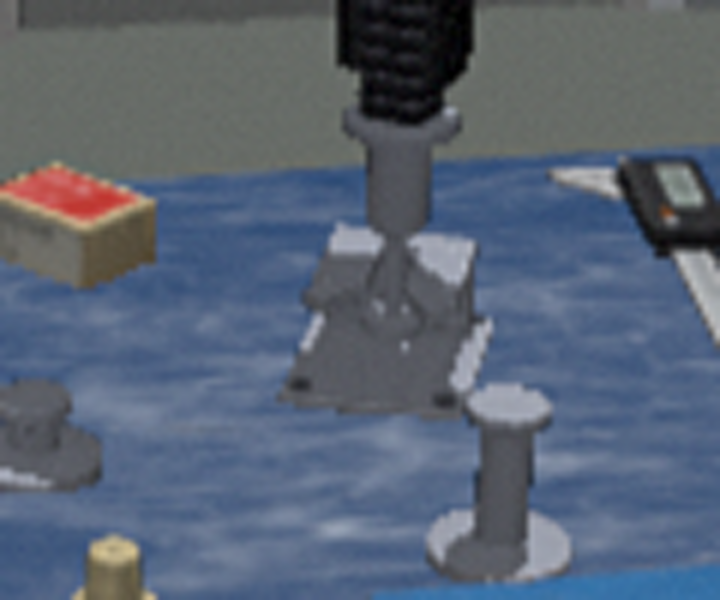

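The stem is in the slot with the foot under the prongs. I'll pull up in stages and watch the force: 10 N is expected at TCP z ≈ 0.190.

Emit:
play_rows(targets=[[[1,0,0,0.008,0],[1,0,0,0.016,0],[1,0,0,0.024,0],[1,0,0,0.03,0],[1,0,0,0.03,0]]])

```text
time_s: 11.27
tcp_pos: [0.5878, -0.0537, 0.1695]
ee_rot: [[-0.998, -0.068, -0.001], [-0.068, 0.998, 0.0], [0.001, 0.0, -1.0]]
wrist_force: [-1.2, -1.6, -6.1]
gripper_width: 0.297
```

Emit:
play_rows(targets=[[[1,0,0,0.006,0],[1,0,0,0.012,0],[1,0,0,0.018,0],[1,0,0,0.0215,0],[1,0,0,0.0215,0]]])

```text
time_s: 11.68
tcp_pos: [0.5879, -0.0536, 0.1898]
ee_rot: [[-0.998, -0.068, -0.002], [-0.068, 0.998, 0.0], [0.002, 0.0, -1.0]]
wrist_force: [0.0, -1.8, -10.5]
gripper_width: 0.303
```

Emit:
play_rows(targets=[[[1,0,0,0,0],[1,0,0,0,0],[1,0,0,0,0],[1,0,0,0,0],[1,0,0,0,0]]])

```text
time_s: 12.1
tcp_pos: [0.588, -0.0536, 0.1896]
ee_rot: [[-0.998, -0.069, -0.002], [-0.069, 0.998, -0.0], [0.002, -0.0, -1.0]]
wrist_force: [-0.9, -2.5, -10.8]
gripper_width: 0.297
```

Run:
```python
from h import *
F=[]
for i in range(6):
    im=capture("scene");s=sense();F.append(s["wrist_force"])
print(s["time_s"],s["tcp_pos"],np.mean(F,0))
cv2.imwrite("pics/s8z.png",cv2.resize(im[150:250,250:370],None,fx=6,fy=6,interpolation=cv2.INTER_CUBIC))
p=s["tcp_pos"]
for o in(.110-.0045,.110,.0955,.044):print(o,(px("scene",(p[0],p[1],o))-[250,150])*6)
```

```text
12.4 [ 0.58803192 -0.05356276  0.18984156] [ -0.45651706  -1.69414115 -10.83259877]
0.1055 [400.80798747 169.32747641]
0.11 [401.34564593 157.86055083]
0.0955 [399.62008061 194.66259246]
0.044 [393.64898251 322.01135084]
```

View pics/s8z.png

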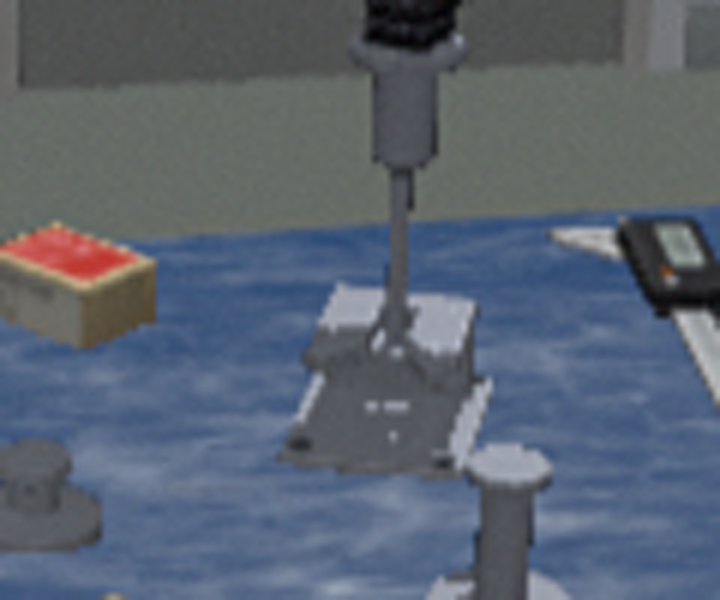

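The barrel mouth rim is at row 170, as predicted for 0.110 m. Kinematics give 39.4 mm rod travel, but force suggests about 35–37 mm. I'll check for grip slip by comparing the mouth edge before and after the pull.

Run:
```python
from h import *
s=sense();cv2.imwrite("pics/s9.png",capture("scene"))
for f,p in(("scene3",(.44685,.06845,.25043)),("s6",(.51865,-.0805,.13995)),("s7",(.58807,-.0536,.13846)),("s9",s["tcp_pos"])):
    g=cv2.cvtColor(cv2.imread(f"pics/{f}.png"),cv2.COLOR_BGR2GRAY).astype(float)
    m=px("scene",(p[0],p[1],p[2]-.0804));fl=px("scene",(p[0],p[1],p[2]-.0804+.040))
    x=int(round(m[0]));y=int(round(m[1]))
    print(f,"mouth",m.round(2),"flange",fl.round(2),"y0",y-3)
    for c in(x-3,x-2,x,x+2,x+3):print(c,g[y-3:y+11,c].astype(int))
```

```text
scene3 mouth [232.12 156.09] flange [231.51 137.22] y0 153
229 [85 81 82 73 86 91 89 90 87 89 87 85 87 82]
230 [80 86 83 75 60 85 92 89 89 88 90 87 88 85]
232 [83 81 81 80 74 81 83 84 83 84 86 82 84 83]
234 [79 80 79 74 88 90 88 58 41 40 39 47 50 48]
235 [74 77 76 70 85 94 93 86 85 85 83 84 85 83]
s6 mouth [310.09 210.81] flange [310.83 193.29] y0 208
307 [81 81 80 74 72 81 88 88 89 90 89 91 90 91]
308 [85 84 84 78 70 74 78 80 77 79 77 82 83 79]
310 [88 83 83 85 80 80 84 84 83 80 81 81 79 79]
312 [ 83  83  83  82  75  72  81  86  92 146 161 160 163 161]
313 [ 80  80  79  73  69  78  84  88  93 148 163 164 164 164]
s7 mouth [315.9  197.96] flange [316.68 181.36] y0 195
313 [ 82  80  75  77 130 146 116  79  67  77  85  84  85  80]
314 [84 81 84 77 78 90 83 80 81 82 83 82 83 79]
316 [83 84 84 82 75 80 82 82 81 82 81 82 81 80]
318 [ 82  80  79  80 111 156 111  87  66  71  84  89  92  92]
319 [ 78  76  74  80 149 169 119 121 106  87  86  90  93  93]
s9 mouth [316.88 176.55] flange [317.69 159.26] y0 174
314 [ 82  82  80  66  95 106 107 105 105 105 108 105 104  87]
315 [82 82 85 73 57 62 79 82 83 83 83 84 85 84]
317 [81 83 84 74 48 61 75 82 80 81 79 82 84 77]
319 [ 80  81  82  71  94 106 104 105 103 102 104 106 107  85]
320 [ 80  78  75  55  92 106 107 107 108 106 109 108 101  84]
```

No slip: the mouth edge keeps its offset from the prediction within 1 mm. The dark band also just shows at the rim, ending about 6 mm below the mouth, which puts its middle within about 1 mm of the mouth. I'm handing in.

Run:
```python
from h import *
s=sense();print(s["time_s"],s["tcp_pos"],s["wrist_force"],s["gripper_width"],np.abs(s["joint_velocities"]).max())
print(finish_job())
```

```text
12.45 [ 0.58803052 -0.05354478  0.18983501] [ -1.28307384  -0.87626402 -11.11742699] 0.30194700436739136 0.11244720987032596
the job is handed in; nothing more can be done
None
```

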